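Register a frame rail in the jig and throw its toggle clamp

ROBOT

A 6-joint arm with a two-finger parallel gripper is mounted at the origin on the work surface. World frame = base frame: x ahead of the robot, y to its left, z up, the work surface at z = 0. Lengths are in m, angles in rad, forces in N, time in s.
With the tool pointing down it reaches from about 0.275 to 0.75 m from the base axis. Payload 10.2 kg.
Tool frame: the origin (TCP) lies midway between the tips of the shut fingers; the grasp point (between the pads) lies 19 mm behind it (env.hold_point_z is the distance from the TCP to the grasp point, in m); x points along the fingers, z is the direction in which the jaws open and shut, and the axes are right-handed (so a half turn about x gives the same grasp; the last joint's range is limited). The gripper opens to 85 mm and grips with 20 to 120 N. Pads are 22 mm wide; open, the fingers measure 114 mm over their backs; the gripper's body (76 mm by 85 mm) begins 54 mm behind the grasp point. The pads swing forward as they close: fully open they stand 13 mm farther back than shut.
Start: joints at [-1.486, 0.313, 1.498, -0, 1.331, -0.223], TCP at [0.159, -0.5, 0.231] pointing down, gripper open.
Joint ranges: [-2.94, 2.94], [-0.97, 2.17], [0.19, 2.56], [-1.23, 4.37], [0.02, 3.11], [-2.88, 2.88]. Speed limits (rad/s): [2.39, 2.39, 3.01, 3.14, 3.14, 3.14].

INTERFACE

Orientations are given as a unit quaternion [x, y, z, w].
In Python, from bench import env, kinematics, monitor, eyes, job gives the robot as it stands. The module is installed in compiled form; this text tells all that it offers. Calls block until the motion is done:
- env.reach(position, orientation): joint-space move of the TCP to a pose.
- env.movel(position, velocity=0.15, frame=None, guard=None): straight line of the TCP; frame=None keeps the orientation; velocity is the mean speed in m/s. With guard (N) it stops when the force on the tool has changed by that much, and returns True; else False.
- env.set_joints(angles): joint-space move.
- env.release() and env.close_gripper(effort=None): open the fingers fully, or close them until they stop; effort is the grip in N (None keeps the last).
- env.hold(seconds).
- kinematics.ik(position, orientation): joint angles nearest the present ones, or None.
- monitor.sense(): the state.
- eyes.grab_frame(name): name is "side" or "top" or "wrist"; returns a dict with "frame" (384x512x3 uint8, red, green, blue), "mtx" (3x3 intrinsics, pixels), "view" (4x4, takes a point from world to camera coordinates). Camera axes: x right, y down, z forward; pixel columns grow to the right and rows downward; lengths in m; the calibration is good to about 2 mm. A picture is of the moment at which its call begins. There is no depth.
A pose or a line that the arm cannot do raises env.MotionError and nothing moves.
- job.hand_in(): hands the job in, once; it reports no verdict.
The state is a dict: "clock": time; "joints": joint angles; "qvel": joint speeds; "joint_efforts": joint torques, N m; "position": TCP position; "ee_rot": TCP orientation; "contact_force": force on the tool from outside, world axes, zero at the start; "ft_torque": the same for the moment, N m; "finger_gap": opening from 0.0 (shut) to 1.0 (fully open).
Only numpy, scipy, OpenCV 4.12 (cv2) and the standard library are available. Lean on these libraries where they do the work, as an engineer would, in place of code of your own. Each camera call takes 0.05 s, during which the arm holds its last target. There are 200 camera calls.

TASK

Push the loose wooden rail on the jig board with your fingertips until it lies flush along the fence and its end is fully up against the stop block; then push the open toggle clamp's handle over center, toward the robot, so that it snaps shut and the clamp presses the rail down. Do not lift the rail: it is only slid along the board. Leave the other things on the board and bench where they are.

Things in the scene. Friction and masses are not known exactly. Their poses are not given: they have to be found in the camera images.
- jig: (All sizes and offsets in this list are in mm.) Plywood jig board, 240 (x) x 400 (y) x 18 thick, fixed to the bench. Origin on its underside (bench height), board spans x -110 to +130, y -200 to +200 of its own frame; its +x points roughly away from the robot. Its fence is a dark wood strip along the whole of y: front face (the one that faces the robot) at x = +30, 18 thick, rising 16 above the board's top. All the jig's parts (stop, clamp) have axes parallel to the board's.
- stop: stop block of dark wood, screwed on the board in front of the fence, 56 (x) x 24 (y) x 26 high. Origin at board-top height in the middle of the face that meets the rail's end; that face looks to +y, the block lies at y -24 to 0. Its place along the fence varies.
- rail: loose light-wood frame rail, 180 long (y), 40 wide (x), 22 high, about 0.1 to 0.2 kg, with one shallow groove along its top. Lies on the board, its middle standing 16 to 30 short of its home at the fence, its end 20 to 50 off the stop, up to 0.1 rad askew. Origin at the centre of its underside; +x face goes to the fence, -y end goes to the stop. When home its long axis runs along the fence.
- rail_centre (a point): centre of the rail, half-way up
- rail_stop_corner (a point): on the rail, half-way up: the corner between its fence-side face and its stop-side end
- rail_free_corner (a point): on the rail, half-way up: the corner between its fence-side face and its free end
- clamp: steel base of the toggle clamp, fixed to the board behind the fence, 50 to 100 from the stop's face along y; 56 x 36, 48 high. Origin at board-top height. The handle's pivot lies at x +15, z +40, the clamping arm's pivot at x 0, z +40; both pivots run along y. The base spans x -20 to +36.
- handle (a joint): angle of the clamp's handle, rad: 0 = open (leans 0.80 rad from upright toward the board's +x, away from the robot), growing as it swings over toward -x (the rail); about 0.95 = closed (0.15 rad past upright). An over-center spring drives it to the nearer end: center about 0.48. A level push 40 above the pivot rises to about 16 N over the first 0.2 rad, then falls; past center it snaps shut.
- handle_end (a point): the free end of the clamp's handle, 95 from its pivot. The handle is a round steel bar 11 thick with a black rubber grip 18 thick over its outer 55.
- clamp_arm: the clamp's arm, coupled to the handle, origin on its pivot. Stands upright (top about 75 above its pivot, 12 wide) while open; swings down toward the board's -x as the handle closes, and its rubber-tipped spindle (14 across, 62 from the pivot) then presses on the rail's top with about 3.5 N.
- sanding_block: cork sanding block 45 x 65 x 30, lying on the jig board near its front edge at the stop end; origin at the centre of its underside; not to be disturbed
- wax_tin: round tin, 52 across, 24 high, on the jig board behind the fence, at the end away from the stop; origin at the centre of its underside; not to be disturbed
- dowel: upright wooden dowel, 14 across, 45 high, on the jig board behind the fence at the stop end; origin at the centre of its underside; not to be disturbed
- glue: white glue bottle, 60 across, 150 high, on the bench; origin at the centre of its underside; not to be disturbed
- tape_roll: roll of paper tape, 96 across, 30 high, on the bench; origin at the centre of its underside; not to be disturbed
- varnish_can: can, 72 across, 85 high, on the bench; origin at the centre of its underside; not to be disturbed
- offcut: wood offcut 120 x 35 x 30 on the bench; origin at the centre of its underside; not to be disturbed
- screwdriver: screwdriver lying on the bench; origin under its middle; not to be disturbed
Mind the look-alikes: they are no part of the job. What is meant by the rail is not yellow, and is the larger of those in its own colour.

How it is judged:
By the outcome, as a careful person would: the job done as asked, in the order asked, and still so for the second after the job is handed in, with the robot touching nothing.
It also fails if it takes over 67 s, if anything falls off the work surface, if the arm or the gripper's body presses on something with over 40 N, if the wrist force passes 120 N, or if a joint passes its speed limit or range.

## Working session

There is one attempt and no reset: what is moved stays moved. The work goes in short steps, each a Python script; the robot and the scene stay as the last script left them, time stands still between calls to the robot, and variables do not carry over. Pictures are saved under pics/ and viewed, about 8 in all and at most 12, crops included, and the job is handed in when it is done.

```bash
mkdir -p pics
cat > h.py <<'E'
import numpy as np, cv2
from bench import env, kinematics, monitor, eyes, job
def ray(c,u,v):
    K,T=c["mtx"],c["view"]; R,t=T[:3,:3],T[:3,3]
    return -R.T@t, R.T@np.linalg.solve(K,[u,v,1.])
def onz(c,u,v,z):
    o,d=ray(c,u,v); return o+d*(z-o[2])/d[2]
def proj(c,p):
    q=c["view"][:3,:3]@np.asarray(p,float)+c["view"][:3,3]; q=c["mtx"]@q; return q[:2]/q[2]
def save(c,n,box=None,s=1.5):
    f=c["frame"]
    if box: f=f[box[1]:box[3],box[0]:box[2]]
    cv2.imwrite(f"pics/{n}.png",cv2.resize(f[:,:,::-1],None,fx=s,fy=s,interpolation=cv2.INTER_CUBIC))
E
python3 - <<'E'
from h import *
import pickle
d={n:eyes.grab_frame(n) for n in("top","side")}
pickle.dump(d,open("f0.pkl","wb"))
for n in d: save(d[n],n+"0"); o,_=ray(d[n],256,192); print(n,o.round(3))
print(monitor.sense()["ee_rot"],monitor.sense()["clock"])
E
```

```text
top [0.382 0.023 1.198]
side [0.382 1.061 1.024]
[ 0.41774991  0.57100211 -0.41713229  0.57047547] 0.1
```

View pics/top0.png

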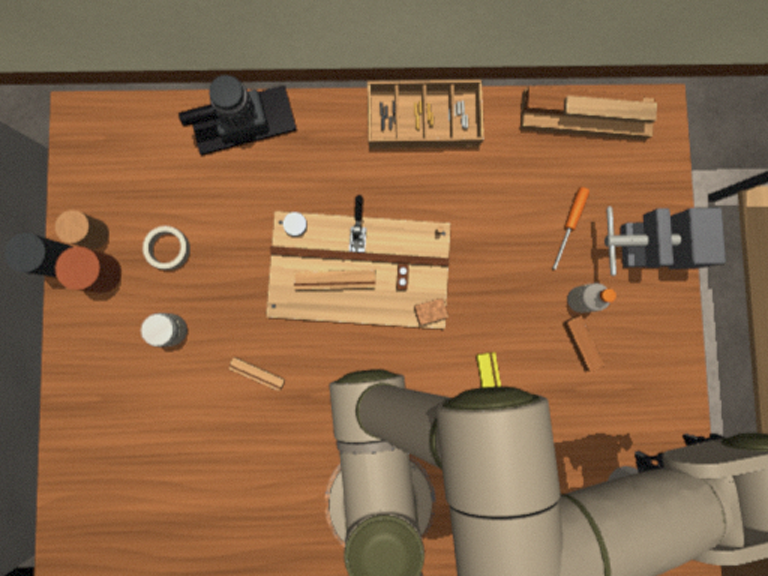

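View pics/side0.png

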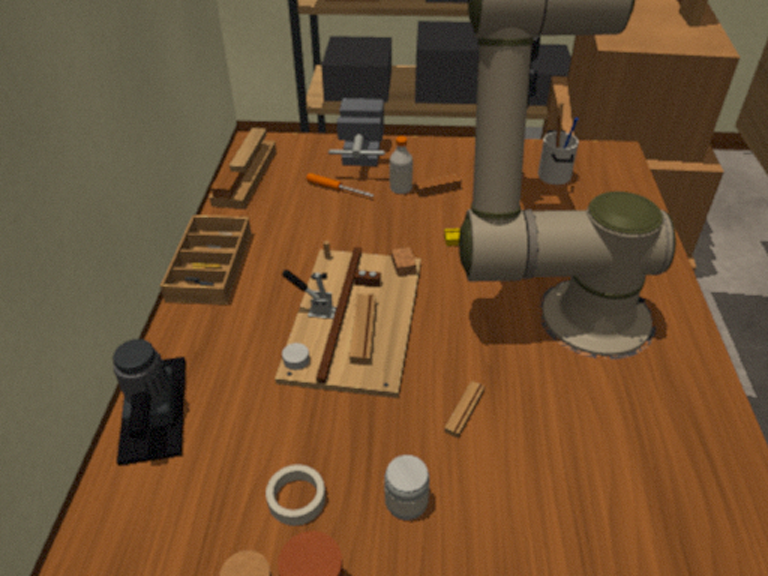

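Top view: the rail candidates are the light rail on the board (335,280), a small light rail on the bench (257,373) and a yellow one (488,370). I choose the one on the board because it is the larger of its colour and not yellow. The stop is at (402,277), the clamp at (358,237), and its handle points up to (359,200). Next is a close crop and rough positions.

Run:
```python
from h import *
import pickle
d=pickle.load(open("f0.pkl","rb")); c=d["top"]
save(c,"crop0",(170,130,310,225),5.5)
for n,u,v,z in [("TL",275,212,.018),("TR",450,223,.018),("BR",444,329,.018),("BL",267,319,.018),("rail",335,280,.04),("stop",402,277,.044),("clamp",358,237,.05),("small",257,373,.02)]:
    print(n,onz(c,u/1.5,v/1.5,z).round(3))
```

```text
TL [0.648 0.223 0.018]
TR [ 0.616 -0.174  0.018]
BR [ 0.376 -0.152  0.018]
BL [0.406 0.242 0.018]
rail [0.489 0.088 0.04 ]
stop [ 0.492 -0.059  0.044]
clamp [0.582 0.036 0.05 ]
small [0.288 0.264 0.02 ]
```

View pics/crop0.png

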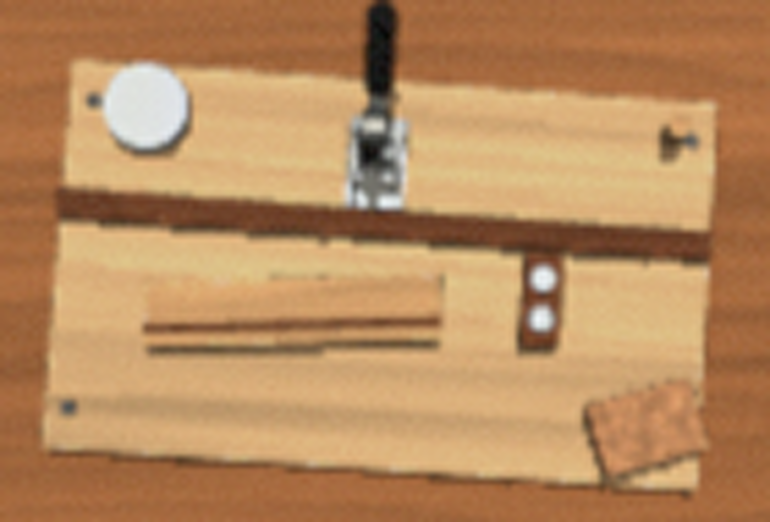

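Crop confirms: the light grooved rail lies on the board left of the dark stop, slightly askew. I'll move over the board for a finer look with the wrist camera.

```bash
cat >> h.py <<'E'
from scipy.spatial.transform import Rotation as Ro
TH=-0.078
def down(th=None,flip=0):
    th=TH if th is None else th
    z=np.array([-np.sin(th),np.cos(th),0])*(-1 if flip else 1); x=np.array([0,0,-1.])
    return Ro.from_matrix(np.c_[x,np.cross(z,x),z]).as_quat()
E
python3 - <<'E'
from h import *
import pickle
for f in (0,1):
    print(f,[kinematics.ik(p,down(flip=f)) for p in ([.46,.04,.36],[.47,.09,.011],[.71,.04,.10])])
f=min((0,1),key=lambda f:abs(kinematics.ik([.46,.04,.36],down(flip=f))[5]))
env.reach([.46,.04,.36],down(flip=f))
c=eyes.grab_frame("wrist"); t=eyes.grab_frame("top"); pickle.dump((c,t),open("w1.pkl","wb"))
save(c,"w1"); print(f,ray(c,256,192),monitor.sense()["clock"])
E
```

```text
0 [array([-1.67879524e-01,  1.09724495e-01,  1.41903440e+00, -4.44089210e-16,
        1.61283375e+00, -1.66067585e+00]), array([-5.62904673e-02,  5.22546464e-01,  1.86042791e+00, -4.44089210e-16,
        7.58618282e-01, -1.54908679e+00]), array([-1.08002897e-01,  8.40646005e-01,  9.87103555e-01, -4.44089210e-16,
        1.31384309e+00, -1.60079922e+00])]
1 [array([-1.67879524e-01,  1.09724495e-01,  1.41903440e+00, -4.44089210e-16,
        1.61283375e+00,  1.48091680e+00]), array([-5.62904673e-02,  5.22546464e-01,  1.86042791e+00, -4.44089210e-16,
        7.58618282e-01,  1.59250586e+00]), array([-1.08002897e-01,  8.40646005e-01,  9.87103555e-01, -4.44089210e-16,
        1.31384309e+00,  1.54079343e+00])]
1 (array([0.53874313, 0.03306143, 0.50325464]), array([-0.31987837,  0.01973728, -0.94733957])) 2.4583
```

View pics/w1.png

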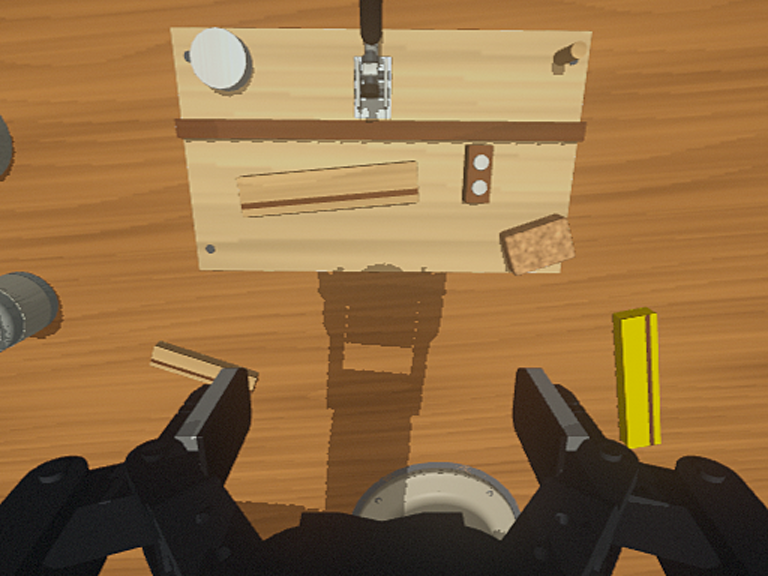

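Wrist view: the rail's corners are at about (237,178), (416,161), (418,203) and (246,217). The fence runs from (177,120) to (585,122), the stop is at (478,174), and the clamp base spans (355–393, 52–120). Board corners are (171,28), (592,32), (561,273) and (200,270).

Run:
```python
from h import *
import pickle
c,t=pickle.load(open("w1.pkl","rb"))
P=lambda u,v,z:onz(c,u/1.5,v/1.5,z)
for n,u,v,z in [("TL",171,28,.018),("TR",592,32,.018),("BR",561,273,.018),("BL",200,270,.018),("fenceTopBackL",177,120,.034),("fbR",585,122,.034),("fenceFrontL",178,139,.034),("ffR",583,141,.034),
 ("rTL",237,178,.04),("rTR",416,161,.04),("rBR",418,203,.04),("rBL",246,217,.04),("stopTL",465,146,.044),("stopBL",464,203,.044),("clampL",354,119,.018),("clampR",391,119,.018)]:
    print(n,P(u,v,z).round(4))
save(c,"w1c",(110,70,350,190),3.3)
```

```text
TL [0.6502 0.2242 0.018 ]
TR [ 0.6151 -0.1736  0.018 ]
BR [ 0.3768 -0.1544  0.018 ]
BL [0.4121 0.2451 0.018 ]
fenceTopBackL [0.5678 0.2297 0.034 ]
fbR [ 0.5345 -0.165   0.034 ]
fenceFrontL [0.5504 0.2326 0.034 ]
ffR [ 0.5169 -0.1641  0.034 ]
rTL [0.5091 0.1795 0.04  ]
rTR [0.5113 0.0011 0.04  ]
rBR [0.4701 0.0014 0.04  ]
rBL [0.4698 0.1773 0.04  ]
stopTL [ 0.5218 -0.0466  0.044 ]
stopBL [ 0.467  -0.0443  0.044 ]
clampL [0.5556 0.0593 0.018 ]
clampR [0.5527 0.0223 0.018 ]
```

View pics/w1c.png

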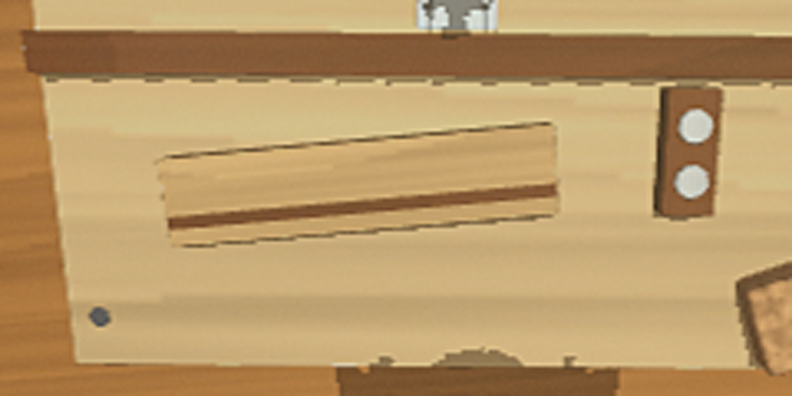

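```bash
sed -i 's/^TH=.*/TH=-0.0875/' h.py
cat >> h.py <<'E'
EX=np.array([np.cos(TH),np.sin(TH)]); EY=np.array([-np.sin(TH),np.cos(TH)]); O=np.array([.5036,.0363])
def L(x,y,z): return np.r_[O+EX*x/1e3+EY*y/1e3,z/1e3]   # jig mm -> world
def loc(p=None):
    p=monitor.sense()["position"] if p is None else p
    d=np.asarray(p)[:2]-O; return np.round([d@EX*1e3,d@EY*1e3,p[2]*1e3],1)
Q=down(flip=1)
def st(m,r=None):
    s=monitor.sense(); print(m,r,loc(),s["contact_force"].round(1),round(s["clock"],2))
E
python3 - <<'E'
from h import *
import pickle
env.reach(L(-75,52,80),Q); st("above")
r=env.movel(L(-75,52,12),.08,guard=6); st("down",r)
if not r:
    r=env.movel(L(-18,52,12),.04,guard=12); st("push",r)
c=eyes.grab_frame("side"); t=eyes.grab_frame("wrist"); pickle.dump((c,t),open("w2.pkl","wb"))
save(t,"w2");
E
```

```text
above None [-73.9  51.8  80.9] [ 0.4 -0.   0.2] 3.57
down False [-74.7  52.   12.4] [-0.   0.6  0.6] 4.57
push False [-19.6  52.   11.7] [-8.   0.3  5.6] 6.14
```

View pics/w2.png

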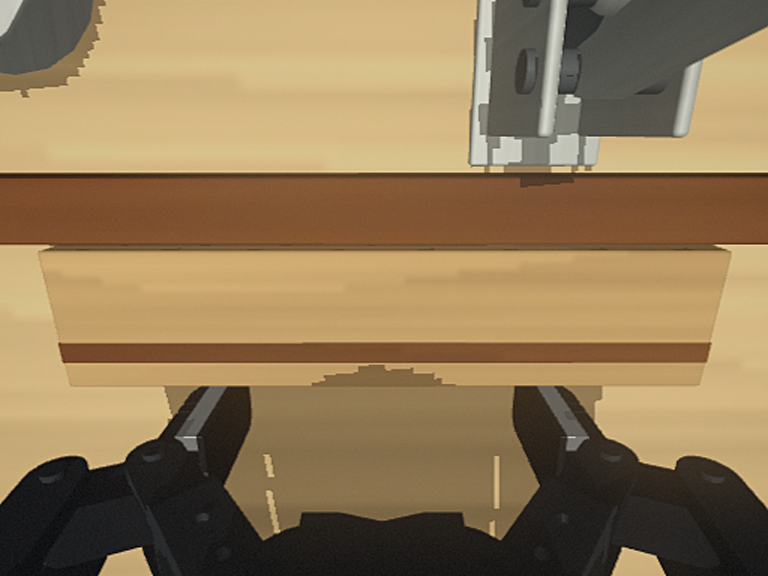

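Wrist view: the rail's fence-side edge, (40,250) to (730,252), lies parallel and flush along the fence. Next I push the free end toward the stop.

Run:
```python
from h import *
import pickle
c,t=pickle.load(open("w2.pkl","rb"))
for u,v in [(40,250),(70,385),(730,252),(700,385)]: print(loc(onz(t,u/1.5,v/1.5,.04)))
env.movel(L(-35,52,15),.1); env.movel(L(-35,52,100),.2); env.close_gripper(20)
env.reach(L(10,172,100),Q); st("above")
r=env.movel(L(10,172,24),.12,guard=6); st("down",r)
if not r:
    r=env.movel(L(10,125,24),.06,guard=15); st("push1",r)
    r=env.movel(L(10,102,24),.03,guard=12); st("push2",r)
env.movel(L(10,loc()[1]+12,24),.1)
env.movel(L(10,loc()[1],100),.2); env.release()
env.reach(L(-50,5,100),Q); st("above")
r=env.movel(L(-50,5,12),.12,guard=6); st("down",r)
if not r: r=env.movel(L(-16,5,12),.05,guard=14); st("square",r)
t=eyes.grab_frame("wrist"); pickle.dump((c,t),open("w3.pkl","wb"))
save(t,"w3");
```

```text
[ 31.  140.5  40. ]
[ -8.9 141.2  40. ]
[ 30.4 -38.7  40. ]
[ -8.9 -39.5  40. ]
above None [  9.7 172.2  99.6] [ 0.8 -0.3 -0.6] 8.48
down False [ 10.5 171.9  24.8] [ 0.2  0.  -0.4] 9.27
push1 False [  9.9 125.1  23.9] [-0.2 -0.1 -0.2] 10.2
push2 True [  9.9 109.3  23.9] [1.7 6.2 2.1] 10.78
above None [-49.6   4.8 100.4] [ 0.5  0.5 -0.2] 12.95
down False [-49.5   5.2  12.5] [ 0.1  0.2 -0.1] 13.83
square True [-19.7   5.   11.6] [-0.5 -0.2 -0.1] 14.44
```

View pics/w3.png

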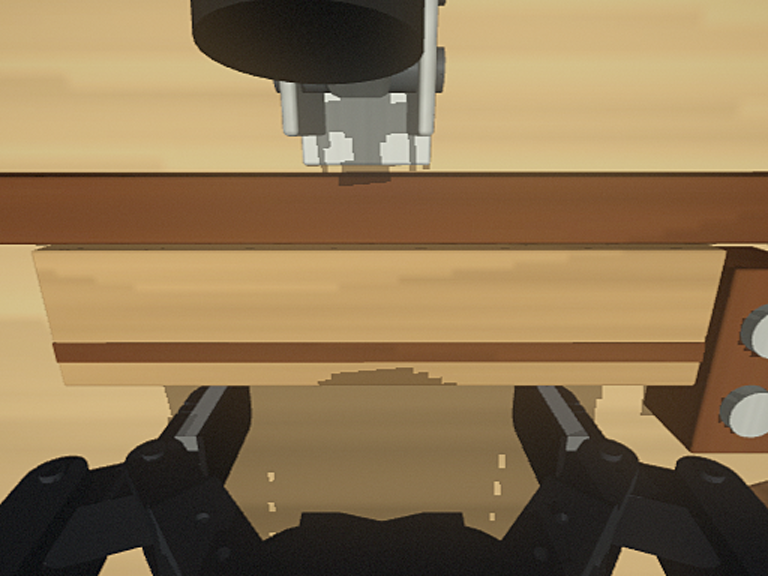

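Wrist view: the rail is flush along the fence, with its stop-side end (726,250)–(695,385) by the stop block (top edge (735,267)–(693,452)). I'll check the end gap numerically and nudge the end once more.

Run:
```python
from h import *
import pickle
c,t=pickle.load(open("w3.pkl","rb"))
for n,u,v,z in [("rail",726,252,.04),("rail",695,385,.04),("railfree",34,250,.04),("railfree",64,385,.04),("stopTop",735,267,.044),("stopTop",693,452,.044)]: print(n,loc(onz(t,u/1.5,v/1.5,z)))
env.movel(L(-40,5,15),.1); env.movel(L(-40,5,100),.2); env.close_gripper(20)
env.reach(L(14,130,100),Q)
r=env.movel(L(14,130,24),.12,guard=6); st("down",r)
if not r: r=env.movel(L(14,102,24),.03,guard=20); st("push",r); env.hold(.2); st("held")
y=loc()[1]
env.movel(L(14,y+15,24),.1); env.movel(L(14,y+15,150),.2)
env.reach(L(60,130,250),Q); st("clear")
t=eyes.grab_frame("wrist"); s=eyes.grab_frame("side");T=eyes.grab_frame("top"); pickle.dump((s,t,T),open("w4.pkl","wb"))
save(t,"w4")
a=proj(s,L(130,10,120)).astype(int);print(a)
```

```text
rail [ 30.2 -84.6  40. ]
rail [ -9.  -84.9  40. ]
railfree [30.8 94.9 40. ]
railfree [-8.9 95.8 40. ]
stopTop [ 27.4 -84.6  44. ]
stopTop [-28.8 -86.   44. ]
down False [ 14.5 129.8  24.7] [1.  0.7 0.5] 17.57
push True [ 14.  109.3  24.1] [1.  5.8 2.7] 18.28
held None [ 14.  109.4  24. ] [0.5 4.1 2.1] 18.48
clear None [ 59.8 129.9 248.6] [-0.3 -0.2 -0.7] 20.09
[196 181]
```

View pics/w4.png

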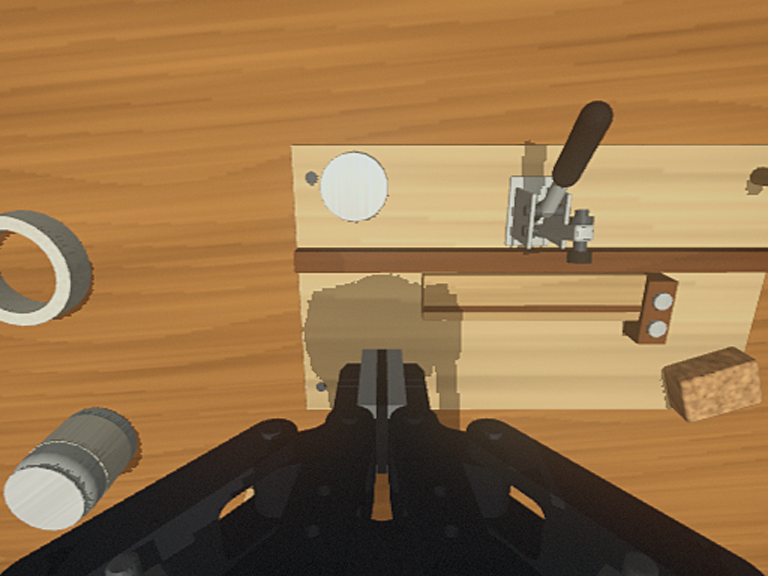

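The rail is home: parallel to the fence, with its end on the stop. The handle end is at about (600,108) in this view and (287,273) in the first side view, so I triangulate it.

Run:
```python
from h import *
import pickle
s,t,T=pickle.load(open("w4.pkl","rb"))
o1,d1=ray(t,600/1.5,110/1.5); o2,d2=ray(s,287/1.5,274/1.5)
k=np.linalg.lstsq(np.c_[d1,-d2],o2-o1,rcond=None)[0]
print(loc(o1+d1*k[0]),loc(o2+d2*k[1]))
print(loc(onz(t,600/1.5,110/1.5,.124)))
for u,v in [(506,247),(546,176),(512,176)]: print(loc(onz(t,u/1.5,v/1.5,.018)))
for p in (L(185,9,200),L(185,9,98),L(120,9,98)): print(kinematics.ik(p,Q) is not None, np.hypot(*p[:2]))
```

```text
[152.1   0.7 104.7] [149.2  -0.9 105.3]
[151.2   9.3 124. ]
[48.1 24.8 18. ]
[106.5  -2.4  18. ]
[106.5  24.9  18. ]
True 0.6892932234631239
True 0.6892932234631239
True 0.6248959861833124
```

Run:
```python
from h import *
import pickle
env.reach(L(190,8,220),Q)
r=env.movel(L(190,8,92),.12,guard=6); st("down",r)
if not r:
    for x in (160,145,135,126,118):
        r=env.movel(L(x,8,92),.06,guard=30); st("push",r)
        if r: break
s=eyes.grab_frame("side"); pickle.dump(s,open("w5.pkl","wb"))
save(s,"w5",(150,120,320,270),4.5)
```

```text
down False [190.4   8.   93. ] [-0.5 -0.6 -0.1] 22.21
push False [162.9   8.   95.2] [11.4 -0.1  5.1] 22.86
push False [144.9   8.1  92.2] [ 1.4 -0.2 -0.4] 23.26
push False [134.7   8.   91.7] [-0.1  0.2 -0.5] 23.57
push False [126.   8.  92.] [ 0.3 -0.3 -1. ] 23.88
push False [118.1   8.   92.1] [ 0.5 -0.7  0.9] 24.16
```

View pics/w5.png

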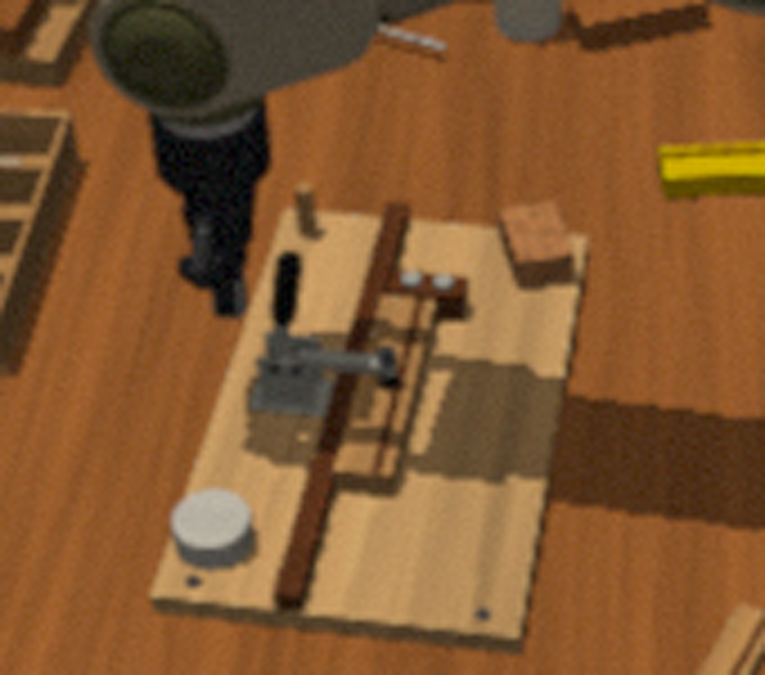

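Side view: the handle is upright past center (287,285) and the arm is down with its spindle on the rail (387,368). I'll withdraw and check.

Run:
```python
from h import *
import pickle
env.movel(L(160,8,100),.1); env.movel(L(160,8,230),.15)
env.reach(L(-50,5,290),Q); env.hold(.5); st("clear")
t=eyes.grab_frame("wrist"); pickle.dump(t,open("w6.pkl","wb")); save(t,"w6")
```

```text
clear None [-49.9   5.  289.9] [-0.1 -0.5  0.4] 27.18
```

View pics/w6.png

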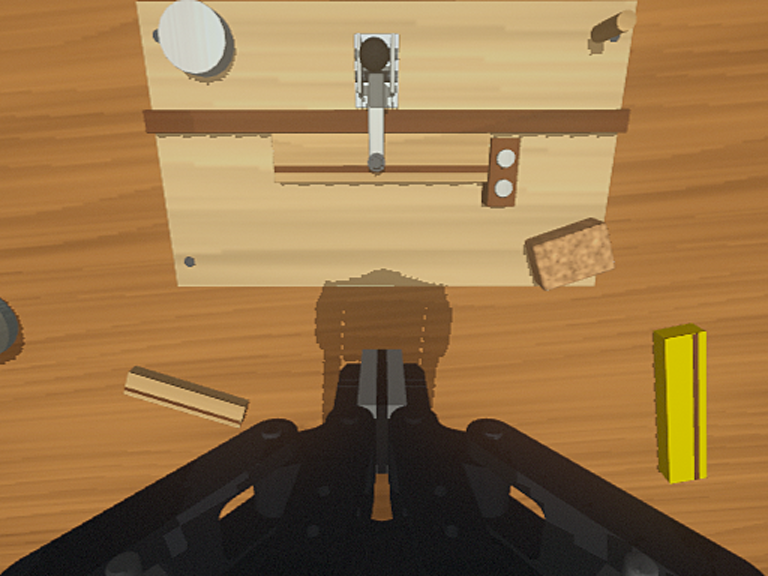

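The rail runs along the fence from (273,135) to the stop at (488,180) with no visible gap. The spindle presses on it at (376,162), and the other objects are where they were.

```bash
python3 -c "
from h import *
job.hand_in()"
```

```text
the job is handed in; nothing more can be done
```

The rail is home and clamped, and the job is handed in at about 27 s on the robot's clock, with the arm clear of everything.

- **Rail:** I pushed it flush to the fence with the open fingertips, slid it to the stop with the shut ones, then squared it and nudged the end again. Both end pushes stopped at the same place (109.3 mm along the fence, 109 expected). The rail's fence-side edge measured 30–31 mm in the board's frame, with the fence face at 30. Its end was within about 1 mm of the stop face, which is the limit of the measurement.
- **Clamp:** The handle pushed back with about 11 N, then snapped over center. The last pictures show it past upright with the spindle on the rail.
- **Other objects:** The things on the board that I could see in the last picture had not visibly moved. The bench items outside that view were not re-checked, but the arm worked only over and just behind the board.
- **Disagreement:** Triangulating the handle's end gave a height of 105 mm, while the geometry in the task gives 124 mm. I put the fingertips at 92 mm, which suited both.

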